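# Find the brass-filled hold-down weight by heft and present it

### The arm

A 6-joint arm with a two-finger parallel gripper is mounted at the origin on a cart in front of the work surface, level with it; the furniture and walls round the work are solid. World frame = base frame: x ahead of the robot, y to its left, z up, the work surface at z = 0. Lengths are in m, angles in rad, forces in N, time in s.
With the tool pointing down it reaches from about 0.25 to 0.775 m from the base axis. Payload 4 kg.
Tool frame: the origin (TCP) lies midway between the tips of the shut fingers; the grasp point (between the pads) lies 19 mm behind it; z points along the fingers, y is the line along which they close (so a half turn about z gives the same grasp; the last joint's range is limited). The gripper opens to 94 mm and grips with 3 to 60 N. Pads are 16 mm wide; open, the fingers measure 119 mm over their backs; the gripper's body (75 mm by 177 mm) begins 78 mm behind the grasp point.
Start: joints at [-1.212, 0.087, 1.371, -0, 1.684, -0.103], TCP at [0.245, -0.492, 0.177] pointing down, gripper open.
Joint ranges: [-3.1, 3.1], [-0.76, 2.03], [0.27, 2.55], [-1.08, 4.22], [0.17, 2.65], [-2.57, 2.57]. Speed limits (rad/s): [2.79, 2.79, 3.14, 3.14, 3.14, 3.14].

### API

Orientations are given as [roll, pitch, yaw] about the fixed x, y, z axes, in that order (R = Rz(yaw) Ry(pitch) Rx(roll)).
In Python, from bench import robot gives the robot as it stands.
- The arm moves only by the tool servo_tool, never from a script. Its argument "moves" is a list of rows, each a list of 5 numbers: the shift along the tool's x, y, z in units of 25 mm (1.0 is 25 mm), then the turn about the tool's z in units of 6 degrees (1.0 is 6 degrees), then the closure, from 0 (fully open) to 1 (shut). In form: [[dx, dy, dz, yaw, gripper], ...]. A call has 1 to 10 rows; each row is the pose to reach, as a shift and turn from the pose commanded when the call began, along the tool's axes at that moment; what a row does not reach only later rows make up. A row lasts 1/12 s, in which the tool goes at most 41.7 mm and 7.16 degrees, less where a joint would pass 70% of its speed; a pose out of reach is approached as far as the arm can. A call with a gripper value outside its range is refused whole. The fingers move at their own pace and stop on an object; the grip force is fixed at half the most. Time passes only in rows, so rows that repeat a pose let the fingers close. It gives the time, the measured TCP pose, the force, the opening and the grip force at its end, in the units of the state.
- robot.get_obs(): the state, without advancing time (a new reading comes with each control period).
- robot.snapshot(name): name is "scene" or "top" or "wrist"; returns a dict with "image" (384x512x3 uint8, blue, green, red), "fx", "fy", "cx", "cy" (pixels), "eye" and "orientation" of the camera in the world; the wrist camera has in their place "T_tool_cam" (4x4, takes a point from camera to tool coordinates, whose origin is the TCP and whose axes are the flange's). Camera axes: x right, y down, z forward; pixel columns grow to the right and rows downward; lengths in m; the calibration is good to about 2 mm. A picture is of the moment at which its call begins: read the wrist's pose just before it. There is no depth.
- robot.close_job(): hands the job in; it is judged then, once.
The state is a dict: "time": time; "joint_positions": joint angles; "qvel": joint speeds; "joint_torque": joint torques, N m; "tool_pos": TCP position; "ee_rot": TCP orientation; "wrist_force": force on the tool from outside, world axes, zero at the start; "wrist_torque": the same for the moment, N m; "width": finger opening in m; "finger_force": force on a finger pad.
Only numpy, scipy, OpenCV 4.12 (cv2) and the standard library are available. Lean on these libraries where they do the work, as an engineer would, in place of code of your own. Each camera call takes 0.05 s, during which the arm holds its last target. There are 200 camera calls.

### The job

The two hold-down weights on the soldering board look alike, but one has a brass core and the other only nylon: heft them one after the other, lifting the left one clear of the board first and standing it back upright on the board, then lifting the right one clear. Present the heavier one: hold it upright and still about a hand's breadth (10 cm) above the middle of the black dish and finish there still holding it, with the lighter one left standing upright on the board. Leave the block, the tweezers and the mug where they are and do not topple a weight.

Things in the scene. Friction and masses are not known exactly. Their poses are not given: they have to be found in the camera images.
- weight_left: turned aluminium weight, upright: body 52 mm diameter to 58 mm high, shoulder to 61.5 mm, knurled cap 36 mm diameter from 61.5 to its top at 92 mm. Origin: centre of underside; z along the axis. Under 0.85 kg; one weight is over twice as heavy as its twin, which one varies. Loose core inside (2 mm play). On the robot's left (greater y).
- weight_right: turned aluminium weight, upright: body 52 mm diameter to 58 mm high, shoulder to 61.5 mm, knurled cap 36 mm diameter from 61.5 to its top at 92 mm. Origin: centre of underside; z along the axis. Under 0.85 kg; one weight is over twice as heavy as its twin, which one varies. Loose core inside (2 mm play). On the robot's right (lesser y); axes start at least 120 mm apart.
- board: the stained stone-like soldering board with an irregular outline, about 303 x 314 mm, 18 mm thick, lying fixed on the bench. Origin at the centre of its underside, z up; its flat top is at z = 18 mm.
- dish: a round black dish (an upturned jar lid with a few white grains), 89 mm diameter, 12 mm high, fixed on the bench to the right of the board. Origin at the centre of its underside.
- block: a yellowish refractory block 30 x 68 x 26 mm lying on the board behind the weights; a bystander. Origin at the centre of its underside.
- tweezers: copper tweezers 172 mm long, 10 mm wide, 8 mm high, lying on the board in front of the weights; a bystander. Origin at the middle of its underside.
- mug: a small grey-white mug 66 x 91 x 60 mm standing on the bench at the back right; a bystander. Origin at the centre of its underside.
There are look-alikes about, which are no part of the job. Leave any green look-alike of the weight_left alone.

How it is judged:
By the outcome, as a careful person would: the job done as asked, in the order asked, and still so for the second after the job is handed in, while the arm keeps its last pose, push and grip.
It also fails if it takes over 67 s, if anything falls off the work surface, if the arm or the gripper's body presses on something with over 40 N, if the wrist force passes 120 N, or if a joint passes its speed limit or range.

## Working session

There is one attempt and no reset: what is moved stays moved. The work goes in short steps, Python scripts to look and compute and a tool call to move; the robot and the scene stay as the last step left them, time stands still between calls to the robot, and variables do not carry over. Pictures are saved under pics/ and viewed, at most 10 in all, crops included, and the job is handed in when it is done.

Besides the shell and the picture viewer there is one more tool, called after ">>>" as name(argument=value, ...) on one line, values as JSON. servo_tool: Moves the arm, as the interface text tells. Its arguments: {"type":"object","properties":{"moves":{"type":"array"}},"required":["moves"]}

```bash
mkdir -p pics
python3 - <<'E'
from bench import robot
import cv2,pickle
d={}
for n in("scene","top"):
    s=robot.snapshot(n);d[n]=s;cv2.imwrite(f"pics/{n}0.png",s["image"]);print(n,{k:v for k,v in s.items() if k!="image"})
pickle.dump(d,open("s.pkl","wb"))
print(robot.get_obs())
E
```

```text
scene {'fx': 385.3429504753431, 'fy': 385.3429504753431, 'cx': 250.85616051944402, 'cy': 193.66593391091442, 'eye': array([0.02453333, 0.58342848, 0.46845498]), 'orientation': array([-2.04417713, -0.0139461 , -2.42682469])}
top {'fx': 498.1070346390127, 'fy': 498.1070346390127, 'cx': 257.8269562841799, 'cy': 188.41441813175132, 'eye': array([ 0.37192235, -0.08592146,  1.15940682]), 'orientation': array([-2.99697918, -0.00533022, -1.55226433])}
{'time': 0.1, 'joint_positions': array([-1.21212028e+00,  8.78952521e-02,  1.37204658e+00, -1.68378914e-05,
        1.68360021e+00, -1.03097934e-01]), 'qvel': array([ 1.31015877e-03, -9.05510683e-04, -4.56772758e-03, -6.17371379e-05,
       -4.34989909e-04,  2.44004441e-04]), 'joint_torque': array([ 2.26292657e-03, -3.41253448e+01, -3.03301048e+01,  7.20017706e-02,
        3.03814409e-02, -8.71192492e-05]), 'tool_pos': array([ 0.24484903, -0.49189926,  0.17544222]), 'ee_rot': array([-3.13965189e+00, -1.83976174e-04,  4.61771928e-01]), 'wrist_force': array([0.12410581, 0.08970653, 0.0678259 ]), 'wrist_torque': array([-0.00089951, -0.06044756, -0.00309863]), 'finger_force': 0.0, 'width': 0.09462693306825602}
```

View pics/scene0.png

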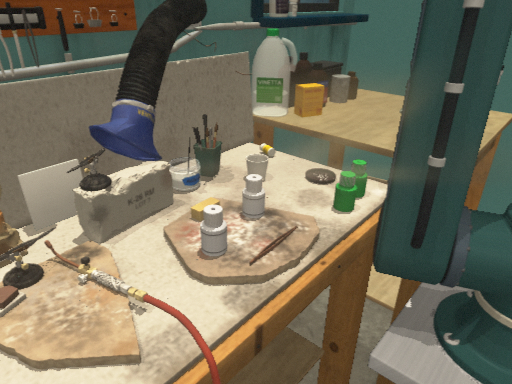

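View pics/top0.png

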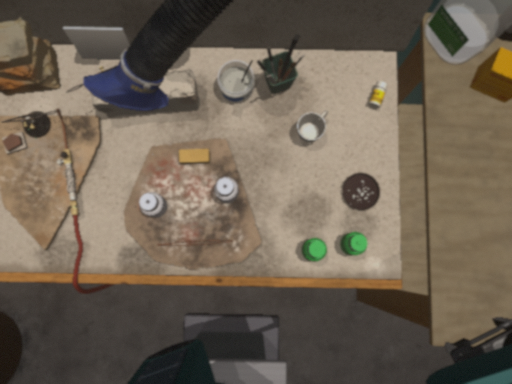

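The scene and top views show the weights' caps at about (151,203) and (226,188) in the top view, the dish at (361,191), the green look-alikes at (314,250) and (354,243), and the mug at (311,127).

```bash
cat > h.py <<'E'
import numpy as np,cv2,pickle
from scipy.spatial.transform import Rotation as Ro
def ray(s,u,v,z):
    d=Ro.from_euler("xyz",s["orientation"]).as_matrix()@[(u-s["cx"])/s["fx"],(v-s["cy"])/s["fy"],1]
    return s["eye"]+d*(z-s["eye"][2])/d[2]
def proj(s,p):
    c=Ro.from_euler("xyz",s["orientation"]).as_matrix().T@(np.array(p)-s["eye"])
    return c[:2]/c[2]*s["fx"]+[s["cx"],s["cy"]]
E
python3 - <<'E'
from h import *
d=pickle.load(open("s.pkl","rb"));t=d["top"];s=d["scene"]
for n,p,z in [("L",(151,203),.11),("R",(226,188),.11),("dish",(361,191),.01),("g1",(314,250),.1),("g2",(354,243),.1),("mug",(311,127),.06),("block",(195,156),.044)]:
    w=ray(t,*p,z);print(n,w.round(4),np.hypot(*w[:2]).round(3),proj(s,w).round(1))
a=cv2.resize(t["image"][125:265,115:275],None,fx=4.5,fy=4.5,interpolation=cv2.INTER_CUBIC)[:600,:720]
b=cv2.resize(s["image"][160:270,180:300],None,fx=5,fy=5,interpolation=cv2.INTER_CUBIC)
cv2.imwrite("pics/a.png",a[:600]);cv2.imwrite("pics/b.png",b)
E
```

```text
L [0.4893 0.1369 0.11  ] 0.508 [217.6 207.1]
R [ 0.5244 -0.0209  0.11  ] 0.525 [256.9 176.6]
dish [ 0.538  -0.3297  0.01  ] 0.631 [320.9 174. ]
g1 [ 0.3971 -0.2098  0.1   ] 0.449 [348.6 171.2]
g2 [ 0.4134 -0.2945  0.1   ] 0.508 [358.9 159.7]
mug [ 0.6755 -0.207   0.06  ] 0.706 [258.2 157.6]
block [0.6064 0.0559 0.044 ] 0.609 [207.6 202.8]
```

View pics/a.png

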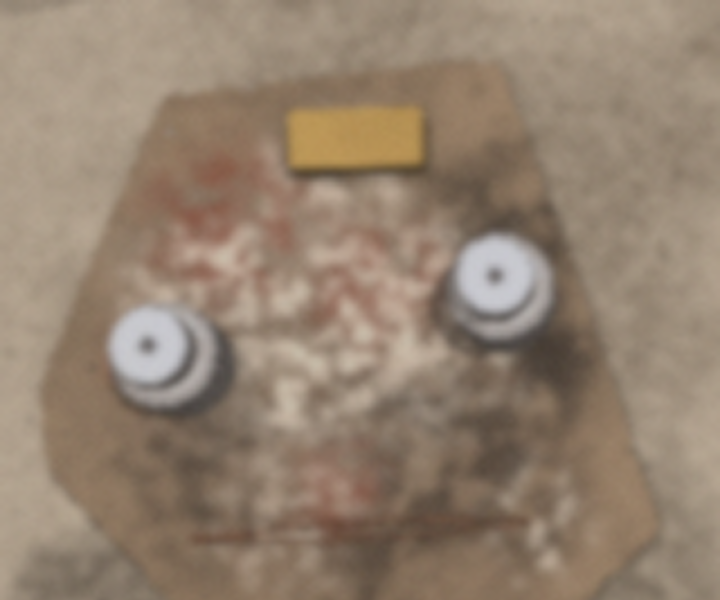

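View pics/b.png

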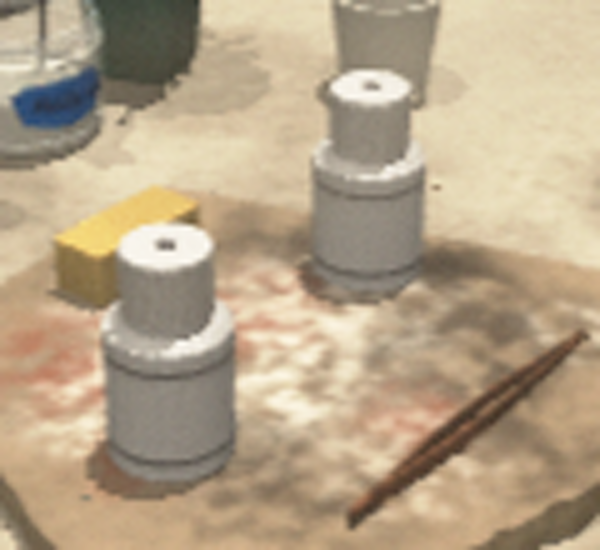

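The crops show left cap centre at crop (148,345) and right at (494,274) in the top view; in the scene view (166,246) and (371,87).

Run:
```python
from h import *
d=pickle.load(open("s.pkl","rb"));t=d["top"];s=d["scene"]
c=lambda p,f,o:(np.array(p)+.5)/f-.5+o
for n,p,q in [("L",(148,345),(166,246)),("R",(494,274),(371,87))]:
    pt=c(p,4.5,[115,125]);ps=c(q,5,[180,160])
    print(n,ray(t,*pt,.11).round(4),ray(s,*ps,.11).round(4))
    # triangulate
    A=[];b=[]
    for cam,px in((t,pt),(s,ps)):
        g=ray(cam,*px,0)-cam["eye"];g/=np.linalg.norm(g);P=np.eye(3)-np.outer(g,g);A.append(P);b.append(P@cam["eye"])
    print(np.linalg.lstsq(np.vstack(A),np.hstack(b),rcond=None)[0].round(4))
g=cv2.cvtColor(t["image"],cv2.COLOR_BGR2GRAY)[165:215,335:390]
m=(g<70).astype("u1");M=cv2.moments(cv2.morphologyEx(m,cv2.MORPH_CLOSE,np.ones((7,7))),True);u,v=M["m10"]/M["m00"]+335,M["m01"]/M["m00"]+165
print(u,v,M["m00"],ray(t,u,v,.012).round(4))
```

```text
L [0.4928 0.1445 0.11  ] [0.4914 0.1476 0.11  ]
[0.4933 0.1452 0.1082]
R [ 0.5297 -0.0174  0.11  ] [ 0.5281 -0.0144  0.11  ]
[ 0.5301 -0.0171  0.1084]
360.29162248144223 191.1442205726405 943.0 [ 0.5373 -0.3276  0.012 ]
```

>>> servo_tool(moves=[[3,-2.75,0,0,0],[6,-5.5,0,0,0],[20.2,-18.4,0,0,0],[20.2,-18.4,0,0,0],[20.2,-18.4,0,0,0],[20.2,-18.4,0,0,0],[20.2,-18.4,0,0,0],[20.2,-18.4,0,0,0],[20.2,-18.4,0,0,0],[20.2,-18.4,0,0,0]])

```text
time: 0.93
tool_pos: [0.3957, -0.1019, 0.1762]
ee_rot: [3.141, -0.0, 0.461]
wrist_force: [0.4, -0.2, -0.2]
width: 0.0942
finger_force: 0.0
```

```bash
cat >> h.py <<'E'
def delta(o,x,y,z,yaw=None):
    R=Ro.from_euler("xyz",o["ee_rot"]);d=R.inv().apply(np.array([x,y,z])-o["tool_pos"])/.025
    print("t",round(o["time"],2),"tcp",o["tool_pos"].round(4),"rpy",o["ee_rot"].round(3),"F",o["wrist_force"].round(2),"w",round(o["width"],4),"ff",round(o["finger_force"],1),"j",o["joint_positions"].round(2),"-> units",d.round(2))
E
python3 -c "
from h import *;from bench import robot
delta(robot.get_obs(),.492,.1455,.15)"
```

```text
t 0.93 tcp [ 0.3957 -0.1019  0.1762] rpy [ 3.141 -0.     0.461] F [ 0.43 -0.17 -0.18] w 0.0942 ff 0.0 j [-0.39 -0.23  1.67 -0.    1.7   0.72] -> units [ 7.86 -7.15  1.05]
```

>>> servo_tool(moves=[[2,-1.8,0,0,0],[4,-3.6,0,0,0],[5,-4.6,0,0,0],[6,-5.5,0,0,0],[6,-5.5,0,0,0],[6,-5.5,0,0,0],[6,-5.5,0,0,0]])

```text
time: 1.52
tool_pos: [0.4684, 0.0875, 0.1755]
ee_rot: [-3.141, 0.002, 0.466]
wrist_force: [-0.4, -0.7, 0.1]
width: 0.094
finger_force: 0.0
```

```bash
python3 -c "
from h import *;from bench import robot
o=robot.get_obs();delta(o,.492,.1455,.15)
s=robot.snapshot('wrist');cv2.imwrite('pics/w1.png',s['image']);T=np.array(s['T_tool_cam']);print(T.round(3),s['fx'],s['cx'],s['cy'])
from scipy.spatial.transform import Rotation as Ro
p=Ro.from_euler('xyz',o['ee_rot']).inv().apply(np.array([.492,.1455,.11])-o['tool_pos']);c=np.linalg.inv(T)@np.r_[p,1];print(c[:2]/c[2]*s['fx']+[s['cx'],s['cy']])
pickle.dump((o,s),open('w1.pkl','wb'))"
```

```text
t 1.52 tcp [0.4684 0.0875 0.1755] rpy [-3.141e+00  2.000e-03  4.660e-01] F [-0.45 -0.7   0.07] w 0.094 ff 0.0 j [ 0.07 -0.08  1.54 -0.    1.68  1.17] -> units [ 1.89 -1.65  1.02]
[[ 0.    -0.961 -0.276  0.08 ]
 [ 1.    -0.     0.001 -0.001]
 [-0.001 -0.276  0.961 -0.207]
 [ 0.     0.     0.     1.   ]] 310.96941370720936 260.7948705275836 194.05632715632186
[214.02144523 143.34129528]
```

View pics/w1.png

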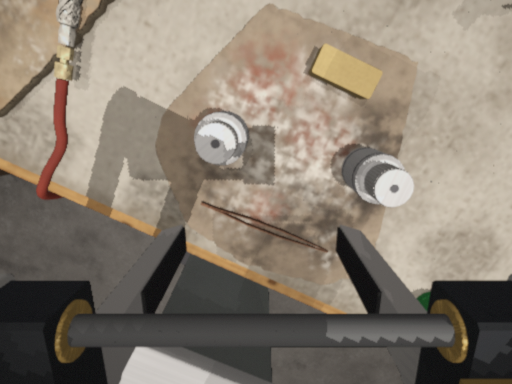

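The wrist view shows the left cap centre at (215,143), matching the predicted (214,143) to about a pixel; the right one is at (395,188) and its path is clear. Centre over the left weight.

>>> servo_tool(moves=[[0.8,-0.7,0,0,0],[1.6,-1.4,0,0,0],[1.89,-1.65,0.5,0,0],[1.89,-1.65,1,0,0],[1.89,-1.65,1,0,0],[1.89,-1.65,1,0,0]])

```text
time: 2.07
tool_pos: [0.491, 0.1421, 0.1494]
ee_rot: [-3.141, 0.005, 0.46]
wrist_force: [1.0, -0.2, 0.4]
width: 0.0938
finger_force: 0.0
```

```bash
python3 -c "
from h import *;from bench import robot
delta(robot.get_obs(),.492,.1455,.04)"
```

```text
t 2.07 tcp [0.491  0.1421 0.1494] rpy [-3.141  0.005  0.46 ] F [ 0.95 -0.22  0.4 ] w 0.0938 ff 0.0 j [ 0.17  0.01  1.5  -0.    1.63  1.28] -> units [ 0.11 -0.1   4.38]
```

>>> servo_tool(moves=[[0.1,-0.1,0.7,0,0],[0.1,-0.1,1.5,0,0],[0.1,-0.1,2.3,0,0],[0.1,-0.1,3.1,0,0],[0.1,-0.1,3.8,0,0],[0.1,-0.1,4.3,0,0],[0.1,-0.1,4.4,0,0],[0.1,-0.1,4.4,0,0],[0.1,-0.1,4.4,0,0],[0.1,-0.1,4.4,0,0]])

```text
time: 2.9
tool_pos: [0.4948, 0.147, 0.043]
ee_rot: [3.141, -0.003, 0.461]
wrist_force: [-0.6, 0.3, -0.0]
width: 0.0942
finger_force: 0.0
```

```bash
python3 -c "
from h import *;from bench import robot
delta(robot.get_obs(),.492,.1455,.04)"
```

```text
t 2.9 tcp [0.4948 0.147  0.043 ] rpy [ 3.141e+00 -3.000e-03  4.610e-01] F [-0.62  0.25 -0.03] w 0.0942 ff 0.0 j [ 0.18  0.08  1.65 -0.    1.41  1.29] -> units [-0.13  0.    0.12]
```

Within 3 mm. Trim and close slowly.

>>> servo_tool(moves=[[-0.1,0,0,0,0.15],[-0.1,0,0,0,0.3],[-0.1,0,0,0,0.4],[-0.1,0,0,0,0.5],[-0.1,0,0,0,0.6],[-0.1,0,0,0,0.8],[-0.1,0,0,0,1],[-0.1,0,0,0,1],[-0.1,0,0,0,1],[-0.1,0,0,0,1]])

```text
time: 3.73
tool_pos: [0.4921, 0.1452, 0.0418]
ee_rot: [3.139, -0.0, 0.461]
wrist_force: [0.9, -4.3, 2.0]
width: 0.0501
finger_force: 30.2
```

```bash
python3 -c "
from h import *;from bench import robot
o=robot.get_obs();delta(o,.492,.1455,.04);print(o['joint_torque'].round(2))"
```

```text
t 3.73 tcp [0.4921 0.1452 0.0418] rpy [ 3.139 -0.     0.461] F [ 0.9  -4.27  1.99] w 0.0501 ff 30.2 j [ 0.18  0.07  1.66 -0.    1.41  1.29] -> units [-0.   -0.01  0.07]
[ 2.310e+00 -3.082e+01 -2.752e+01  1.570e+00  1.300e-01 -1.000e-02]
```

>>> servo_tool(moves=[[0,0,-0.1,0,1],[0,0,-0.3,0,1],[0,0,-0.6,0,1],[0,0,-1,0,1],[0,0,-1.4,0,1],[0,0,-1.7,0,1],[0,0,-1.9,0,1],[0,0,-2,0,1],[0,0,-2,0,1],[0,0,-2,0,1]])

```text
time: 4.57
tool_pos: [0.4914, 0.1462, 0.0914]
ee_rot: [-3.142, 0.0, 0.462]
wrist_force: [-1.1, 0.5, -5.1]
width: 0.0502
finger_force: 30.1
```

>>> servo_tool(moves=[[0,0,0,0,1],[0,0,0,0,1],[0,0,0,0,1],[0,0,0,0,1],[0,0,0,0,1],[0,0,0,0,1]])

```text
time: 5.07
tool_pos: [0.4915, 0.1462, 0.0913]
ee_rot: [-3.142, 0.0, 0.462]
wrist_force: [-0.3, -0.3, -5.0]
width: 0.0499
finger_force: 30.1
```

```bash
python3 -c "
from h import *;from bench import robot
o=robot.get_obs();delta(o,.492,.1455,.0422);print(o['joint_torque'].round(2))
s=robot.snapshot('scene');cv2.imwrite('pics/l1.png',s['image']);cv2.imwrite('pics/l1c.png',cv2.resize(s['image'][120:290,140:330],None,fx=3,fy=3))
for i in range(6):
  robot.snapshot('top');o=robot.get_obs();print(o['time'],o['wrist_force'].round(2),o['wrist_torque'].round(2))"
```

```text
t 5.07 tcp [0.4915 0.1462 0.0913] rpy [-3.142  0.     0.462] F [-0.34 -0.33 -4.98] w 0.0499 ff 30.1 j [ 0.18  0.04  1.59 -0.    1.51  1.29] -> units [0.01 0.04 1.96]
[ -0.   -34.01 -32.3    0.04  -0.07  -0.  ]
5.1667 [-0.2   0.42 -6.51] [0.02 0.   0.  ]
5.2167 [-0.08  0.36 -5.98] [-0.03  0.02 -0.  ]
5.2667 [-0.44 -0.23 -5.89] [ 0.03 -0.02 -0.03]
5.3167 [-0.12 -0.05 -5.7 ] [-0.01  0.04 -0.04]
5.3667 [-0.77 -0.12 -5.35] [ 0.03 -0.04  0.01]
5.4167 [-0.43 -0.1  -5.34] [ 0.   -0.01 -0.03]
```

View pics/l1c.png

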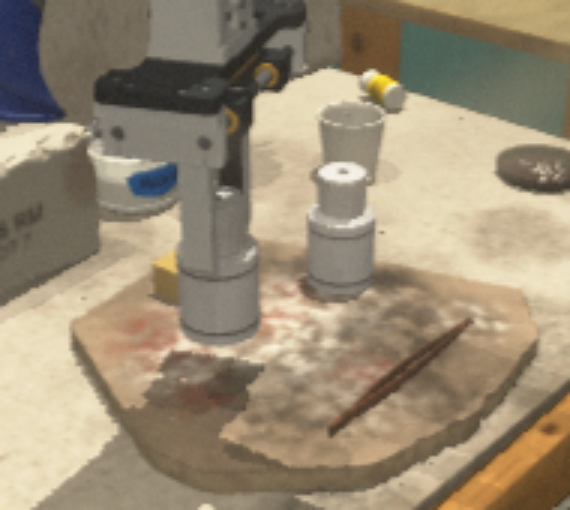

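The left weight hangs clear and upright, reading about 5.5 N. Standing it back.

>>> servo_tool(moves=[[0,0,0.2,0,1],[0,0,0.5,0,1],[0,0,0.9,0,1],[0,0,1.3,0,1],[0,0,1.6,0,1],[0,0,1.8,0,1],[0,0,1.9,0,1],[0,0,1.95,0,1],[0,0,1.95,0,1],[0,0,1.95,0,1]])

```text
time: 6.25
tool_pos: [0.492, 0.1463, 0.0432]
ee_rot: [3.141, -0.001, 0.462]
wrist_force: [0.8, 0.1, -5.9]
width: 0.05
finger_force: 30.1
```

>>> servo_tool(moves=[[0,0,0,0,1],[0,0,0.02,0,1],[0,0,0.04,0,1],[0,0,0.05,0,1],[0,0,0.05,0,1],[0,0,0.05,0,1]])

```text
time: 6.75
tool_pos: [0.4917, 0.1463, 0.0418]
ee_rot: [3.141, -0.001, 0.462]
wrist_force: [-1.0, -0.4, -4.8]
width: 0.0497
finger_force: 30.1
```

>>> servo_tool(moves=[[0,0,0.02,0,1],[0,0,0.04,0,1],[0,0,0.04,0,1],[0,0,0.04,0,1],[0,0,0.04,0,1]])

```text
time: 7.17
tool_pos: [0.492, 0.1463, 0.0417]
ee_rot: [3.141, -0.001, 0.462]
wrist_force: [-3.7, -1.6, 5.2]
width: 0.0499
finger_force: 30.2
```

```bash
python3 -c "
from h import *;from bench import robot
for i in range(5):
  robot.snapshot('top');o=robot.get_obs();print(o['time'],o['tool_pos'].round(4),o['wrist_force'].round(2),o['wrist_torque'].round(2))"
```

```text
7.2167 [0.492  0.1463 0.0417] [-2.38 -0.79  5.61] [-0.06  0.61  0.04]
7.2667 [0.492  0.1462 0.0417] [-3.4  -1.21  5.85] [-0.08  0.62  0.01]
7.3167 [0.492  0.1462 0.0417] [-2.47 -2.15  5.93] [-0.03  0.71 -0.02]
7.3667 [0.492  0.1463 0.0417] [-3.61 -1.62  5.55] [-0.06  0.66  0.  ]
7.4167 [0.492  0.1463 0.0417] [-2.63 -2.02  5.95] [-0.09  0.69 -0.06]
```

It stands on the board. Easing off slightly and opening.

>>> servo_tool(moves=[[0,0,-0.02,0,1],[0,0,-0.02,0,0.44],[0,0,-0.02,0,0.4],[0,0,-0.02,0,0.3],[0,0,-0.02,0,0.2],[0,0,-0.02,0,0],[0,0,-0.02,0,0],[0,0,-0.02,0,0],[0,0,-0.02,0,0],[0,0,-0.02,0,0]])

```text
time: 8.25
tool_pos: [0.4916, 0.1462, 0.041]
ee_rot: [3.141, -0.0, 0.462]
wrist_force: [0.7, -0.5, 0.4]
width: 0.0938
finger_force: 0.0
```

>>> servo_tool(moves=[[0,0,-0.4,0,0],[0,0,-1,0,0],[0,0,-1.8,0,0],[0,0,-2.8,0,0],[0,0,-3.8,0,0],[0,0,-4.8,0,0],[0,0,-5.4,0,0],[0,0,-5.4,0,0],[0,0,-5.4,0,0],[0,0,-5.4,0,0]])

```text
time: 9.08
tool_pos: [0.4909, 0.1461, 0.1749]
ee_rot: [-3.141, 0.002, 0.462]
wrist_force: [0.3, -0.2, -0.5]
width: 0.0937
finger_force: 0.0
```

```bash
python3 -c "
from h import *;from bench import robot
o=robot.get_obs();delta(o,.529,-.0165,.175)
s=robot.snapshot('wrist');cv2.imwrite('pics/w2.png',s['image'])
T=np.array(s['T_tool_cam'])
for P in((.492,.1463,.11),(.529,-.0165,.11)):
  p=Ro.from_euler('xyz',o['ee_rot']).inv().apply(np.array(P)-o['tool_pos']);c=np.linalg.inv(T)@np.r_[p,1];print(c[:2]/c[2]*s['fx']+[s['cx'],s['cy']])
"
```

```text
t 9.08 tcp [0.4909 0.1461 0.1749] rpy [-3.141e+00  2.000e-03  4.620e-01] F [ 0.31 -0.16 -0.47] w 0.0937 ff 0.0 j [ 0.18  0.    1.46 -0.    1.68  1.29] -> units [-1.53  6.5  -0.  ]
[261.68719305 194.40570767]
[433.19696747 234.43602385]
```

View pics/w2.png

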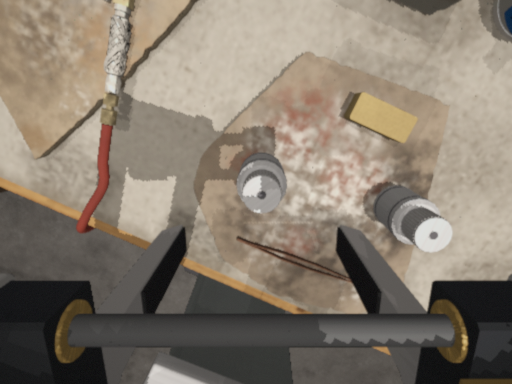

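The left weight stands upright, cap at (262,194) as predicted, and the right cap is at (433,235), also as predicted. Going to the right one.

>>> servo_tool(moves=[[-0.25,1,0,0,0],[-0.55,2.3,0,0,0],[-0.9,3.7,0,0,0],[-1.2,5.1,0,0,0],[-1.4,6.1,0,0,0],[-1.53,6.5,0,0,0],[-1.53,6.5,0,0,0],[-1.53,6.5,0.4,0,0],[-1.53,6.5,1,0,0],[-1.53,6.5,1,0,0]])

```text
time: 9.97
tool_pos: [0.5272, -0.0142, 0.147]
ee_rot: [-3.137, 0.005, 0.464]
wrist_force: [-0.4, -0.2, -0.7]
width: 0.0941
finger_force: 0.0
```

>>> servo_tool(moves=[[0,0,0,0,0],[0,0,0,0,0],[0,0,0,0,0]])

```text
time: 10.22
tool_pos: [0.53, -0.0154, 0.1517]
ee_rot: [3.141, -0.001, 0.463]
wrist_force: [0.7, 0.5, 0.0]
width: 0.0938
finger_force: 0.0
```

```bash
python3 -c "
from h import *;from bench import robot
delta(robot.get_obs(),.529,-.0165,.042)"
```

```text
t 10.22 tcp [ 0.53   -0.0154  0.1517] rpy [ 3.141e+00 -1.000e-03  4.630e-01] F [0.68 0.45 0.01] w 0.0938 ff 0.0 j [-0.14  0.05  1.46  0.    1.63  0.97] -> units [-0.06  0.02  4.39]
```

>>> servo_tool(moves=[[0,0,0.7,0,0],[0,0,1.5,0,0],[0,0,2.3,0,0],[0,0,3.1,0,0],[0,0,3.8,0,0],[0,0,4.25,0,0],[0,0,4.3,0,0],[0,0,4.3,0,0],[0,0,4.3,0,0],[0,0,4.3,0,0]])

```text
time: 11.05
tool_pos: [0.531, -0.0164, 0.0453]
ee_rot: [3.14, -0.003, 0.462]
wrist_force: [0.4, -0.1, 0.6]
width: 0.0939
finger_force: 0.0
```

```bash
python3 -c "
from h import *;from bench import robot
delta(robot.get_obs(),.529,-.0165,.042)"
```

```text
t 11.05 tcp [ 0.531  -0.0164  0.0453] rpy [ 3.14e+00 -3.00e-03  4.62e-01] F [ 0.44 -0.1   0.55] w 0.0939 ff 0.0 j [-0.14  0.11  1.61 -0.    1.42  0.97] -> units [-0.07 -0.03  0.13]
```

>>> servo_tool(moves=[[-0.05,0,0.1,0,0.15],[-0.05,0,0.1,0,0.3],[-0.05,0,0.1,0,0.4],[-0.05,0,0.1,0,0.5],[-0.05,0,0.1,0,0.6],[-0.05,0,0.1,0,0.8],[-0.05,0,0.1,0,1],[-0.05,0,0.1,0,1],[-0.05,0,0.1,0,1],[-0.05,0,0.1,0,1]])

```text
time: 11.88
tool_pos: [0.5288, -0.0171, 0.0411]
ee_rot: [3.141, -0.0, 0.462]
wrist_force: [0.8, -2.0, -0.5]
width: 0.0501
finger_force: 30.0
```

>>> servo_tool(moves=[[0,0,-0.1,0,1],[0,0,-0.3,0,1],[0,0,-0.6,0,1],[0,0,-1,0,1],[0,0,-1.4,0,1],[0,0,-1.7,0,1],[0,0,-1.9,0,1],[0,0,-2,0,1],[0,0,-2,0,1],[0,0,-2,0,1]])

```text
time: 12.72
tool_pos: [0.5284, -0.0168, 0.0909]
ee_rot: [-3.142, 0.0, 0.462]
wrist_force: [0.1, -0.2, -2.0]
width: 0.0503
finger_force: 30.0
```

```bash
python3 -c "
from h import *;from bench import robot
for i in range(8):
  robot.snapshot('top');o=robot.get_obs();print(o['time'],o['wrist_force'].round(2),o['joint_torque'].round(1))
delta(o,.529,-.0165,.042)"
```

```text
12.7667 [ 0.06  0.75 -2.02] [  0.  -34.2 -30.9   0.1  -0.1   0. ]
12.8167 [ 0.    0.42 -2.33] [  0.  -34.1 -30.8   0.1  -0.1   0. ]
12.8667 [-0.2   0.19 -1.95] [  0.  -34.  -30.7   0.1  -0.1   0. ]
12.9167 [ 0.19  0.21 -2.14] [  0.  -33.9 -30.6   0.1  -0.    0. ]
12.9667 [ 0.6  0.2 -1.6] [  0.  -33.8 -30.6   0.1  -0.    0. ]
13.0167 [-0.14 -0.85 -2.81] [  0.  -33.8 -30.6   0.1  -0.    0. ]
13.0667 [ 0.32 -0.69 -2.37] [  0.  -33.8 -30.5   0.1  -0.    0. ]
13.1167 [ 0.63  0.07 -2.2 ] [  0.  -33.8 -30.5   0.1  -0.    0. ]
t 13.12 tcp [ 0.5284 -0.0169  0.0907] rpy [-3.141  0.     0.462] F [ 0.63  0.07 -2.2 ] w 0.05 ff 30.0 j [-0.14  0.07  1.56 -0.    1.51  0.97] -> units [ 0.03 -0.    1.95]
```

The right weighs 2.2 N against 5.5 N, so the left is the heavier. Putting the right one back.

>>> servo_tool(moves=[[0,0,0.2,0,1],[0,0,0.5,0,1],[0,0,0.9,0,1],[0,0,1.3,0,1],[0,0,1.6,0,1],[0,0,1.8,0,1],[0,0,1.9,0,1],[0,0,1.95,0,1],[0,0,1.95,0,1],[0,0,1.95,0,1]])

```text
time: 13.95
tool_pos: [0.529, -0.0169, 0.0427]
ee_rot: [3.141, -0.001, 0.462]
wrist_force: [0.7, 0.2, -3.1]
width: 0.0502
finger_force: 30.0
```

>>> servo_tool(moves=[[0,0,0,0,1],[0,0,0.02,0,1],[0,0,0.04,0,1],[0,0,0.05,0,1],[0,0,0.05,0,1],[0,0,0.05,0,1]])

```text
time: 14.45
tool_pos: [0.5287, -0.0169, 0.0411]
ee_rot: [3.141, -0.0, 0.462]
wrist_force: [-0.1, -0.6, -2.1]
width: 0.0502
finger_force: 30.0
```

>>> servo_tool(moves=[[0,0,0.01,0,1],[0,0,0.02,0,1],[0,0,0.02,0,1],[0,0,0.02,0,1]])

```text
time: 14.78
tool_pos: [0.5288, -0.0169, 0.041]
ee_rot: [3.141, -0.001, 0.462]
wrist_force: [-1.9, -1.2, 1.9]
width: 0.0501
finger_force: 30.0
```

On the board; release and rise.

>>> servo_tool(moves=[[0,0,0,0,1],[0,0,0,0,0.44],[0,0,0,0,0.4],[0,0,0,0,0.3],[0,0,0,0,0.2],[0,0,0,0,0],[0,0,0,0,0],[0,0,0,0,0],[0,0,0,0,0],[0,0,0,0,0]])

```text
time: 15.62
tool_pos: [0.5286, -0.0169, 0.0405]
ee_rot: [3.141, 0.0, 0.462]
wrist_force: [-0.1, 0.8, 0.1]
width: 0.0939
finger_force: 0.0
```

>>> servo_tool(moves=[[0,0,-0.4,0,0],[0,0,-1,0,0],[0,0,-1.8,0,0],[0,0,-2.8,0,0],[0,0,-3.8,0,0],[0,0,-4.8,0,0],[0,0,-5.4,0,0],[0,0,-5.4,0,0],[0,0,-5.4,0,0],[0,0,-5.4,0,0]])

```text
time: 16.45
tool_pos: [0.5279, -0.0168, 0.1744]
ee_rot: [-3.141, 0.002, 0.462]
wrist_force: [-0.7, -0.1, -1.5]
width: 0.0934
finger_force: 0.0
```

```bash
python3 -c "
from h import *;from bench import robot
delta(robot.get_obs(),.492,.1463,.175)"
```

```text
t 16.45 tcp [ 0.5279 -0.0168  0.1744] rpy [-3.141e+00  2.000e-03  4.620e-01] F [-0.72 -0.08 -1.51] w 0.0934 ff 0.0 j [-0.14  0.04  1.42 -0.    1.68  0.97] -> units [ 1.62 -6.48 -0.02]
```

>>> servo_tool(moves=[[0.25,-1,0,0,0],[0.6,-2.3,0,0,0],[0.95,-3.7,0,0,0],[1.25,-5.1,0,0,0],[1.5,-6.1,0,0,0],[1.6,-6.5,0,0,0],[1.6,-6.5,0,0,0],[1.6,-6.5,0.4,0,0],[1.6,-6.5,1,0,0],[1.6,-6.5,1,0,0]])

```text
time: 17.28
tool_pos: [0.4902, 0.1444, 0.1462]
ee_rot: [-3.14, 0.007, 0.46]
wrist_force: [-0.6, -0.2, -0.6]
width: 0.0935
finger_force: 0.0
```

>>> servo_tool(moves=[[0,0,0,0,0],[0,0,0,0,0],[0,0,0,0,0]])

```text
time: 17.53
tool_pos: [0.4926, 0.1457, 0.151]
ee_rot: [3.141, -0.001, 0.46]
wrist_force: [-1.1, 0.1, -0.5]
width: 0.0941
finger_force: 0.0
```

```bash
python3 -c "
from h import *;from bench import robot
delta(robot.get_obs(),.492,.1463,.042)"
```

```text
t 17.53 tcp [0.4926 0.1457 0.151 ] rpy [ 3.141e+00 -1.000e-03  4.600e-01] F [-1.07  0.06 -0.51] w 0.0941 ff 0.0 j [ 0.18  0.01  1.5  -0.    1.63  1.29] -> units [-0.01 -0.04  4.36]
```

>>> servo_tool(moves=[[0,0,0.7,0,0],[0,0,1.5,0,0],[0,0,2.3,0,0],[0,0,3.1,0,0],[0,0,3.8,0,0],[0,0,4.25,0,0],[0,0,4.35,0,0],[0,0,4.35,0,0],[0,0,4.35,0,0],[0,0,4.35,0,0]])

```text
time: 18.37
tool_pos: [0.4933, 0.1466, 0.0434]
ee_rot: [3.141, -0.003, 0.462]
wrist_force: [-0.2, 0.2, 0.7]
width: 0.0942
finger_force: 0.0
```

>>> servo_tool(moves=[[0,0,0,0,0.15],[0,0,0,0,0.3],[0,0,0,0,0.4],[0,0,0,0,0.5],[0,0,0,0,0.6],[0,0,0,0,0.8],[0,0,0,0,1],[0,0,0,0,1],[0,0,0,0,1],[0,0,0,0,1]])

```text
time: 19.2
tool_pos: [0.492, 0.1462, 0.0417]
ee_rot: [3.141, 0.0, 0.462]
wrist_force: [0.0, -1.3, -0.2]
width: 0.0499
finger_force: 30.0
```

>>> servo_tool(moves=[[0,0,-0.1,0,1],[0,0,-0.3,0,1],[0,0,-0.8,0,1],[0,0,-1.6,0,1],[0,0,-2.6,0,1],[0,0,-3.6,0,1],[0,0,-4.6,0,1],[0,0,-5.4,0,1],[0,0,-5.9,0,1],[0,0,-6,0,1]])

```text
time: 20.03
tool_pos: [0.493, 0.1468, 0.1941]
ee_rot: [3.141, -0.004, 0.462]
wrist_force: [0.6, 0.0, -6.3]
width: 0.0501
finger_force: 30.0
```

>>> servo_tool(moves=[[0,0,0,0,1],[0,0,0,0,1],[0,0,0,0,1],[0,0,0,0,1]])

```text
time: 20.37
tool_pos: [0.491, 0.1463, 0.1896]
ee_rot: [-3.141, 0.004, 0.462]
wrist_force: [0.1, -0.7, -5.5]
width: 0.0502
finger_force: 30.0
```

```bash
python3 -c "
from h import *;from bench import robot
delta(robot.get_obs(),.537,-.328,.192)"
```

```text
t 20.37 tcp [0.491  0.1463 0.1896] rpy [-3.141  0.004  0.462] F [ 0.1  -0.66 -5.51] w 0.0502 ff 30.0 j [ 0.18  0.    1.43 -0.    1.71  1.29] -> units [-6.81 17.8  -0.09]
```

>>> servo_tool(moves=[[-0.1,0.25,0,0,1],[-0.3,0.75,0,0,1],[-0.6,1.5,0,0,1],[-0.95,2.45,0,0,1],[-1.3,3.4,0,0,1],[-1.7,4.4,0,0,1],[-2.1,5.4,0,0,1],[-2.5,6.5,0,0,1],[-2.95,7.7,0,0,1],[-3.4,8.9,0,0,1]])

```text
time: 21.2
tool_pos: [0.5146, -0.0924, 0.1913]
ee_rot: [-3.141, 0.001, 0.462]
wrist_force: [-0.2, -0.1, -6.7]
width: 0.0502
finger_force: 30.0
```

>>> servo_tool(moves=[[-0.45,1.2,0,0,1],[-0.9,2.3,0,0,1],[-1.3,3.4,0,0,1],[-1.7,4.5,0,0,1],[-2.1,5.5,0,0,1],[-2.5,6.5,0,0,1],[-2.8,7.4,0,0,1],[-3.1,8.1,0,0,1],[-3.3,8.6,0,0,1],[-3.4,8.9,0,0,1]])

```text
time: 22.03
tool_pos: [0.5373, -0.3297, 0.1906]
ee_rot: [-3.141, 0.001, 0.46]
wrist_force: [0.8, 0.1, -5.1]
width: 0.0501
finger_force: 30.0
```

>>> servo_tool(moves=[[0,0,0,0,1],[0,0,0,0,1],[0,0,0,0,1],[0,0,0,0,1],[0,0,0,0,1]])

```text
time: 22.45
tool_pos: [0.5383, -0.3266, 0.1922]
ee_rot: [3.141, -0.0, 0.463]
wrist_force: [-0.8, -0.1, -6.0]
width: 0.0501
finger_force: 30.0
```

```bash
python3 -c "
from h import *;from bench import robot
delta(robot.get_obs(),.537,-.328,.135)"
```

```text
t 22.45 tcp [ 0.5383 -0.3266  0.1922] rpy [ 3.141 -0.     0.463] F [-0.81 -0.13 -6.01] w 0.0501 ff 30.0 j [-0.64  0.26  1.14  0.    1.74  0.47] -> units [-0.07  0.03  2.29]
```

>>> servo_tool(moves=[[0,0,0.2,0,1],[0,0,0.6,0,1],[0,0,1.1,0,1],[-0.05,0,1.6,0,1],[-0.05,0,2,0,1],[-0.05,0,2.2,0,1],[-0.05,0,2.3,0,1],[-0.05,0,2.3,0,1],[-0.05,0,2.3,0,1],[-0.05,0,2.3,0,1]])

```text
time: 23.28
tool_pos: [0.5375, -0.3287, 0.1353]
ee_rot: [3.14, -0.001, 0.462]
wrist_force: [-0.7, 0.4, -6.2]
width: 0.0507
finger_force: 30.0
```

>>> servo_tool(moves=[[0,0,0,0,1],[0,0,0,0,1],[0,0,0,0,1],[0,0,0,0,1],[0,0,0,0,1],[0,0,0,0,1],[0,0,0,0,1],[0,0,0,0,1]])

```text
time: 23.95
tool_pos: [0.5369, -0.3282, 0.1342]
ee_rot: [3.142, 0.0, 0.462]
wrist_force: [-0.0, 0.7, -5.3]
width: 0.0501
finger_force: 30.0
```

```bash
python3 -c "
from h import *;from bench import robot
o=robot.get_obs();delta(o,.537,-.328,.135);print(o['qvel'].round(4))
a=robot.snapshot('scene')['image'][100:290,140:400];cv2.imwrite('pics/f.png',cv2.resize(a,None,fx=3,fy=3))"
```

```text
t 23.95 tcp [ 0.5369 -0.3282  0.1342] rpy [3.142 0.    0.462] F [-0.    0.67 -5.35] w 0.0501 ff 30.0 j [-0.64  0.27  1.24 -0.    1.63  0.47] -> units [ 0.01 -0.01 -0.03]
[ 0.0002  0.0006 -0.0009 -0.0016  0.0009 -0.0008]
```

View pics/f.png

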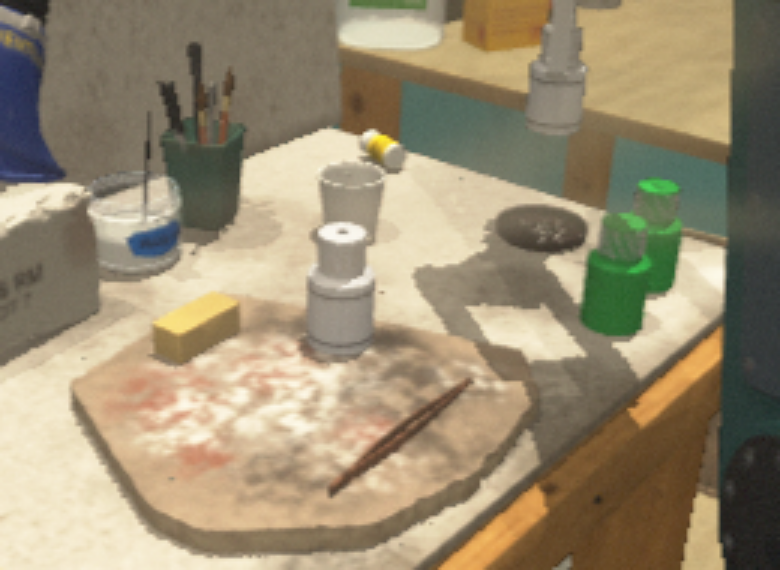

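The heavy weight hangs upright at (555,95) in the crop, above the dish at (542,228). The light one stands upright on the board at (340,290), and the bystanders have not moved.

```bash
python3 -c "
from bench import robot
print(robot.close_job())"
```

```text
the job is handed in; nothing more can be done
None
```

I hefted both weights in order: the left is the heavier (about 5.5 N against 2.2 N), and it is now held upright and still about 10 cm above the middle of the dish, with the lighter right one standing upright on the board; the job is handed in.

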